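# Thread the cross rod through both boss heads over the flask

## Robot

A 7-joint arm with a two-finger parallel gripper is mounted at the origin on a cart in front of the work surface, level with it; the furniture and walls round the work are solid. World frame = base frame: x ahead of the robot, y to its left, z up, the work surface at z = 0. Lengths are in mm, angles in rad, forces in N, time in s.
With the tool pointing down it reaches from about 400 to 875 mm from the base axis. Payload 19.3 kg.
Tool frame: the origin (TCP) lies at the very end of the fingers, on their centre line; the grasp point (between the pads) lies 19 mm behind it; z points along the fingers, y is the line along which they close (so a half turn about z gives the same grasp; the last joint's range is limited). The gripper opens to 85 mm and grips with 20 to 120 N. Pads are 22 mm wide; open, the fingers measure 114 mm over their backs; the gripper's body (76 mm by 85 mm) begins 54 mm behind the grasp point. The pads swing forward as they close: fully open they stand 13 mm farther back than shut.
Start: joints at [-1.385, 0.521, -0.036, 1.599, 0.021, 1.021, -0.113], TCP at [158.157, 604.65, 231.291] pointing down, gripper open.
Joint ranges: [-2.91, 2.91], [-0.3, 2.13], [-1.5, 1.42], [0.17, 2.43], [-1.26, 4.41], [0.16, 1.93], [-2.52, 2.52]. Speed limits (rad/s): [1.89, 1.89, 2.39, 2.39, 3.01, 3.01, 3.01].

## Interface

Orientations are given as a unit quaternion [w, x, y, z].
In Python, from plant import arm gives the robot as it stands.
- The arm moves only by the shell command python3 shift.py, which reads ROWS from standard input. ROWS is a JSON list of rows, 1 to 10 of them, each of 5 numbers: the finger opening in mm, then dx, dy, dz in mm, then a turn about the tool's z in rad; each row is the pose to reach, as a shift and turn from the pose commanded when the command began, along the tool's axes at that moment; what a row does not reach only later rows make up. A row lasts 1/8 s, in which the tool goes at most 62.5 mm and 0.188 rad, less where a joint would pass 70% of its speed; a pose out of reach is approached as far as the arm can. The fingers move at their own pace and stop on an object; the grip force is fixed at half the most. Time passes only in rows, so rows that do not move let the fingers close. It prints the time, the measured TCP pose, the force, the opening and the grip force at its end. Input that does not fit is refused with a message, and nothing moves.
- arm.observe(): the state, without advancing time (a new reading comes with each control period).
- arm.grab_frame(name): name is "scene" or "top" or "wrist"; returns the picture (384x512x3 uint8, red, green, blue); there is no depth.
- arm.camera_model(name): a dict with "fx", "fy", "cx", "cy" (pixels), "T" (4x4, takes a point from camera to world coordinates). Camera axes: x right, y down, z forward; pixel columns grow to the right and rows downward; lengths in mm; the calibration is good to about 2 mm. The wrist camera is an equidistant fisheye: a pixel r from the principal point sees the ray r / f radians off the axis. A picture is of the moment at which its call begins: read the wrist's pose just before it. camera_model takes no time and is no camera call; for the wrist camera it gives the pose at the moment of the call.
- arm.finish_job(): hands the job in; it is judged then, once.
The state is a dict: "time_s": time; "qpos": joint angles; "joint_velocities": joint speeds; "joint_efforts": joint torques, N m; "ee_pos": TCP position; "orientation": TCP orientation; "force": force on the tool from outside, world axes, zero at the start; "ft_torque": the same for the moment, N m; "grip_width": finger opening in mm; "grasp_force": force on a finger pad.
Only numpy, scipy, OpenCV 4.12 (cv2) and the standard library are available. Lean on these libraries where they do the work, as an engineer would, in place of code of your own. Each camera call takes 0.05 s, during which the arm holds its last target. There are 200 camera calls.

## Task

Take the longer of the two steel rods out of the white rest and thread it lengthwise through the round eyes of both boss heads on the two-upright stand, over the flask that stands there, until it sticks out at least a centimetre beyond each boss head. Finish while still holding the rod still in the gripper, in the middle of the eyes and not leaning hard on them, so that the clamp screws can be tightened on it; do not disturb the flask or anything else on the bench.

Things in the scene. Friction and masses are not known exactly. Their poses are not given: they have to be found in the camera images.
- long_rod: The cross rod: round bright steel rod, 220 mm long, 12 mm in diameter, both ends hemispherical (radius 6 mm), about 0.12 kg. Origin at its middle, on its axis; its x axis runs along the rod (the two ends are alike). It starts lying level in one of the two notches of the white rest, axis 45 mm above the bench.
- short_rod: A second steel rod, only 140 mm long, 12 mm in diameter, too short for the job; lies in the other notch of the rest. Origin at its middle, x axis along it. Leave it there.
- rest: White plastic rod rest, fixed: base 90 x 150 mm, two upright combs 8 mm thick at x = -30 and +30 mm. Each has two open-topped notches, 15 mm wide, floor 39 mm and tooth tops 53 mm above the bench, at y = -40.5 and +40.5 mm. Origin at the middle of its underside; the rods lie along its x axis, free outside the combs (|x| over 34 mm), and lift straight up.
- stand: Grey stand, fixed: plate 130 (x) x 220 (y) x 10 mm, two 12 mm steel uprights 203 mm high at x = +30, y = -50 and +50 mm, on each an aluminium boss head with a round eye at x = 0, 170 mm above the bench. Origin under the plate's middle, z up, y along the line of the eyes (roughly to the robot's left). Black clamp-screw heads (18 mm across) reach to x = -37 and +62 mm at the eyes' height.
- bore_mid (a point): Point midway between the two eyes, on their common axis, 170 mm above the bench; axes as the stand's: the bores run along y.
- bore_left (a point): Centre of the eye at the stand's +y end: a straight through bore of 15 mm diameter, 20 mm long along y (10 mm either side of this point), ring 33 mm in outside diameter. The two eyes are coaxial, 100 mm apart between centres, so their outer faces are 120 mm apart.
- bore_right (a point): Centre of the eye at the stand's -y end, same bore and size.
- flask: Clear glass conical flask with stopper, 68 mm across, 129 mm high, loose on the stand's plate between the uprights, right under the line of the eyes; its top is 139 mm above the bench, 25 mm below the underside of a rod centred in the eyes. Origin at the middle of its base.
- jar: White sample jar, 60 mm across, 85 mm high, loose bystander right of the stand. Origin at the middle of its base.
- beaker: Empty glass beaker, 72 mm across, 85 mm high, loose bystander behind the stand. Origin under its middle.
- stopper: Red-brown rubber stopper, 29 mm across, 26 mm high, loose bystander near the bench's front edge. Origin under its middle.
- cup: Small white porcelain crucible, 40 mm across, 34 mm high, loose bystander behind the rest. Origin under its middle.
- cup_lid: White porcelain crucible lid, 42 mm across, 14 mm high, loose bystander beside the crucible. Origin under its middle.
- marker: White marker pen with a black cap, 128 mm long, 17 mm thick, lying loose near the bench's front edge. Origin under its middle.

How it is judged:
By the outcome, as a careful person would: the job done as asked, in the order asked, and still so for the second after the job is handed in, while the arm keeps its last pose, push and grip.
It also fails if it takes over 51 s, if anything falls off the work surface, if the arm or the gripper's body presses on something with over 40 N, if the wrist force passes 120 N, or if a joint passes its speed limit or range.

## Working session

There is one attempt and no reset: what is moved stays moved. The work goes in short steps, Python scripts to look and compute and a shell command to move; the robot and the scene stay as the last step left them, time stands still between calls to the robot, and variables do not carry over. Pictures are saved under pics/ and viewed, at most 10 in all, crops included, and the job is handed in when it is done.

```bash
ls; mkdir -p pics; python3 - <<'E'
from plant import arm
import cv2,numpy as np
print({k:np.round(v,3) for k,v in arm.observe().items()})
a=arm.grab_frame("scene");b=arm.grab_frame("top");
cv2.imwrite("pics/scene.png",a[...,::-1]);cv2.imwrite("pics/top.png",b[...,::-1])
for n in("scene","top","wrist"):
    m=arm.camera_model(n);print(n,[round(m[k],1) for k in("fx","fy","cx","cy")],np.round(m["T"],3).tolist())
E
```

```text
pics
plant.py
shift.py
{'time_s': np.float64(0.0), 'qpos': array([-1.385,  0.522, -0.036,  1.6  ,  0.021,  1.021, -0.113]), 'joint_velocities': array([ 0.001,  0.001,  0.   , -0.001,  0.001,  0.001,  0.001]), 'joint_efforts': array([ 0.0000e+00, -9.2710e+01,  1.9800e+00, -3.6993e+01,  1.8000e-02,
        8.0000e-03,  0.0000e+00]), 'ee_pos': array([158.079, 604.332, 230.739]), 'orientation': array([-0.   ,  0.128,  0.992, -0.001]), 'force': array([-0.359,  0.544, -1.007]), 'ft_torque': array([ 0.012,  0.006, -0.029]), 'grasp_force': np.float64(0.0), 'grip_width': np.float64(85.48)}
scene [444.1, 444.1, 254.1, 195.1] [[0.772, -0.249, 0.585, -181.864], [-0.636, -0.326, 0.7, -743.62], [0.016, -0.912, -0.41, 628.831], [0.0, 0.0, 0.0, 1.0]]
top [388.5, 388.5, 252.4, 184.0] [[-0.0, -0.985, 0.173, 377.13], [-1.0, -0.002, -0.013, 112.043], [0.014, -0.173, -0.985, 1051.737], [0.0, 0.0, 0.0, 1.0]]
wrist [297.3, 297.3, 256.9, 192.6] [[0.253, 0.92, 0.298, 81.88], [0.968, -0.24, -0.08, 624.105], [-0.002, 0.309, -0.951, 372.816], [0.0, 0.0, 0.0, 1.0]]
```

View pics/scene.png

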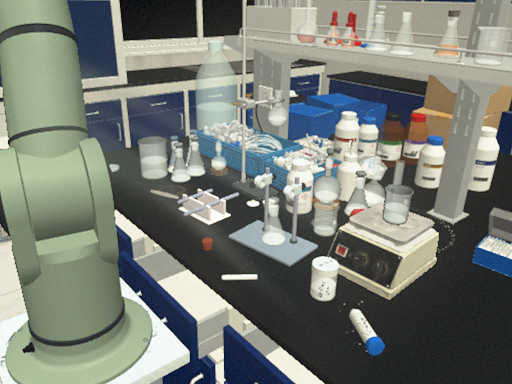

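View pics/top.png

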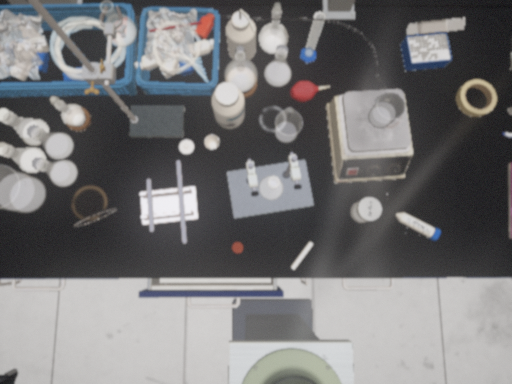

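The top view shows the long rod at (182,160)–(182,242), the short rod at (150,178)–(150,230) and the stand plate around (270,188), with boss heads near (253,177) and (295,168). In the scene view the rest is near (203,205) and the stand near (273,235).

```bash
cat > h.py <<'E'
import numpy as np,cv2
from plant import arm
def ray(m,u,v):
    T=np.array(m["T"]);x=(u-m["cx"])/m["fx"];y=(v-m["cy"])/m["fy"]
    if m.get("fish"):
        r=np.hypot(x,y);d=np.array([x/r*np.sin(r),y/r*np.sin(r),np.cos(r)]) if r>0 else np.array([0,0,1.])
    else: d=np.array([x,y,1.])
    d=T[:3,:3]@(d/np.linalg.norm(d));return T[:3,3],d
def plane(m,u,v,z):
    o,d=ray(m,u,v);return o+d*(z-o[2])/d[2]
def tri(rs):
    A=sum(np.eye(3)-np.outer(d,d) for o,d in rs);b=sum((np.eye(3)-np.outer(d,d))@o for o,d in rs)
    p=np.linalg.solve(A,b);return p,[float(np.linalg.norm(np.cross(p-o,d))) for o,d in rs]
def model(n):
    m=dict(arm.camera_model(n));m["fish"]=n=="wrist";return m
def proj(m,p):
    T=np.array(m["T"]);q=T[:3,:3].T@(np.array(p)-T[:3,3])
    if m["fish"]:
        r=np.hypot(*q[:2]);k=np.arctan2(r,q[2])/r
    else:k=1/q[2]
    return m["cx"]+m["fx"]*q[0]*k,m["cy"]+m["fy"]*q[1]*k
def snap(name):
    m=model("wrist");o=arm.observe();im=arm.grab_frame("wrist")[...,::-1].copy()
    cv2.imwrite(f"pics/{name}.png",im);np.save(f"pics/{name}.npy",m,allow_pickle=True);return m,o,im
def load(name): return np.load(f"pics/{name}.npy",allow_pickle=True).item(),cv2.imread(f"pics/{name}.png")
def axes(o):
    from scipy.spatial.transform import Rotation as R
    w,x,y,z=o["orientation"];return R.from_quat([x,y,z,w]).as_matrix()
E
python3 - <<'E'
from h import *
t=model("top");s=model("scene")
for n,u,v,z in[("far end",182,161,45),("near end",182.5,242,45),("bossL",252.5,177,170),("bossR",294.5,168,170),("sfar",150,179,45),("snear",150.5,230,45),("flask",270,187,130)]:
    p=plane(t,u,v,z);print(n,p.round(1),np.round(proj(s,p),1))
a=cv2.imread("pics/top.png")[140:260,130:330];b=cv2.imread("pics/scene.png")[160:270,170:330]
cv2.imwrite("pics/mos.png",np.vstack([cv2.resize(a,(500,300),interpolation=2),cv2.resize(b,(500,300),interpolation=2)]))
E
```

```text
far end [615.9 285.1  45. ] [239.2 194.7]
near end [403.3 277.2  45. ] [183.3 213.7]
bossL [548.8  99.8 170. ] [261.6 181. ]
bossR [570.3   2.2 170. ] [292.3 190.5]
sfar [567.1 367.5  45. ] [212.1 190.2]
snear [433.8 360.2  45. ] [177.7 201.5]
flask [532.1  57.2 130. ] [266.8 201.2]
```

View pics/mos.png

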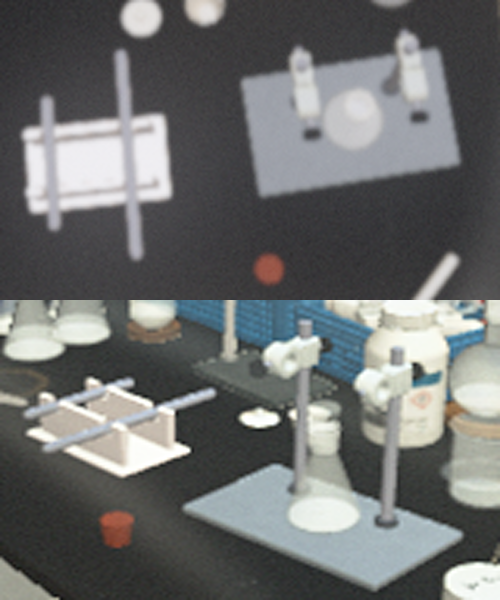

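The crop confirms the layout. The top-view points at the assumed heights project onto the rod ends and boss L in the scene view to within about 1 px. I'll move above the grip spot, about 60 mm from the rod's middle toward the robot.

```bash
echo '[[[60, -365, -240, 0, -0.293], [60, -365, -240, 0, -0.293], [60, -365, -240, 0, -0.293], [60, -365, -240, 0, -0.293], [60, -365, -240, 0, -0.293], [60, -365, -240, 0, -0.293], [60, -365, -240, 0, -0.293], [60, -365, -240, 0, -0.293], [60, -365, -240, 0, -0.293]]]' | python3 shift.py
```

```text
refused: ROWS must be a list of rows, each a list of 5 numbers. Nothing was moved.
```

Refused on format, not on reach. It needs a list of rows, each a list of 5 numbers.

```bash
echo '[[60, -365, -240, 0, -0.293], [60, -365, -240, 0, -0.293], [60, -365, -240, 0, -0.293], [60, -365, -240, 0, -0.293], [60, -365, -240, 0, -0.293], [60, -365, -240, 0, -0.293], [60, -365, -240, 0, -0.293], [60, -365, -240, 0, -0.293], [60, -365, -240, 0, -0.293]]' | python3 shift.py; python3 - <<'E'
from h import *
m,o,im=snap("w1");print(o["qpos"].round(3),o["ee_pos"],np.array(m["T"]).round(3).tolist())
for p in[(615.9,285.1,45),(403.3,277.2,45),(548.8,99.8,170),(570.3,2.2,170)]:print(np.round(proj(m,p),1))
E
```

```text
time_s: 1.23
ee_pos: [450.3, 280.2, 231.1]
orientation: [-0.0, -0.018, 1.0, 0.0]
force: [-0.5, -0.4, 0.2]
grip_width: 60.0
grasp_force: 0.0
[-0.662  0.372 -0.008  1.849  0.003  0.921  0.936] [450.26415429 280.24095861 231.09820962] [[-0.037, 0.951, 0.308, 371.589], [0.999, 0.036, 0.011, 276.883], [-0.001, 0.308, -0.951, 373.16], [0.0, 0.0, 0.0, 1.0]]
[256.5 290. ]
[256.4 128.2]
[ 73.1 292.5]
[ 14.9 292.8]
```

View pics/w1.png

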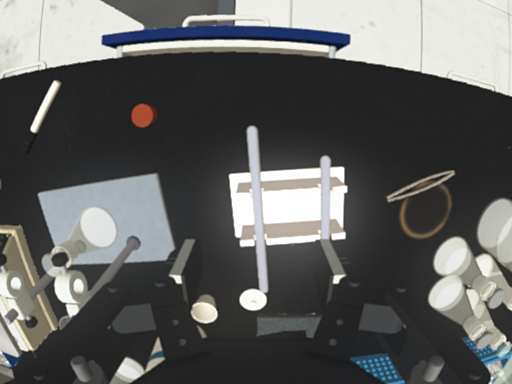

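The wrist view has image-down pointing along +x. The long rod runs from (252,127) to (264,292), the eye of the left boss is near (75,287), and the right boss is near (15,285). I'll refine the rod line with masks.

```bash
python3 - <<'E'
from h import *
m,im=load("w1");t=model("top");ti=cv2.imread("pics/top.png")
def cent(img,r0,r1,c0,c1,th):
    out=[]
    for r in range(r0,r1):
        w=np.clip(img[r,c0:c1].astype(float).mean(1)-th,0,None)
        if w.sum()>60: out.append((( w*np.arange(c0,c1)).sum()/w.sum(),r,int((w>40).sum())))
    return out
A=cent(im,118,166,240,266,70);B=cent(im,246,285,250,272,70)
C=cent(ti,155,192,174,190,80);D=cent(ti,220,250,174,190,80)
for n,mm,L in(("wn",m,A),("wf",m,B),("tf",t,C),("tn",t,D)):
    print(n)
    for u,v,k in L[::4]+[L[-1]]: print(round(u,1),v,k,plane(mm,u,v,45)[:2].round(1),plane(mm,u,v,55)[:2].round(1))
print(ti[225:246,183].mean(1).round(),im[120:135,252].mean(1).round())
E
```

```text
wn
251.5 126 6 [401.  271.7] [400.1 271.9]
251.5 130 11 [405.4 271.9] [404.4 272. ]
251.7 134 11 [409.9 272.3] [408.7 272.4]
252.0 138 11 [414.4 272.8] [413.1 272.9]
252.4 142 11 [418.9 273.3] [417.4 273.4]
252.6 146 11 [423.4 273.7] [421.8 273.8]
252.9 150 11 [427.9 274.2] [426.2 274.3]
253.3 154 11 [432.4 274.8] [430.6 274.9]
253.6 158 11 [437.  275.2] [435.  275.3]
253.8 162 11 [441.6 275.7] [439.4 275.7]
253.9 165 11 [445.  275.9] [442.8 276. ]
wf
258.7 246 14 [547.4 285.4] [542.1 285.1]
260.6 250 10 [553.1 287.9] [547.5 287.6]
260.9 254 10 [558.9 288.6] [553.2 288.2]
261.0 258 10 [564.8 289. ] [558.9 288.6]
261.2 262 10 [570.7 289.5] [564.7 289.1]
261.6 266 10 [576.8 290.3] [570.6 289.9]
261.9 270 9 [583.  290.9] [576.5 290.5]
262.1 274 9 [589.3 291.5] [582.7 291. ]
262.5 278 10 [595.7 292.3] [588.9 291.8]
262.8 282 9 [602.2 293. ] [595.2 292.5]
262.9 284 9 [605.5 293.3] [598.4 292.8]
tf
177.9 160 3 [618.6 296. ] [616.2 294.1]
178.2 164 5 [607.7 294.9] [605.4 293.1]
178.4 168 6 [596.9 294. ] [594.7 292.2]
178.6 172 6 [586.1 293.2] [584.  291.4]
179.2 176 5 [575.3 291.3] [573.4 289.5]
179.4 180 6 [564.6 290.4] [562.8 288.6]
179.7 184 6 [553.9 289.3] [552.2 287.5]
182.1 188 16 [543.3 282.7] [541.7 281. ]
181.1 191 16 [535.4 285. ] [533.8 283.2]
tn
180.5 220 16 [459.6 284.1] [458.7 282.4]
182.6 224 6 [449.3 278.4] [448.5 276.7]
183.1 228 6 [439.  276.7] [438.4 275.1]
183.3 232 6 [428.8 275.9] [428.2 274.3]
183.6 236 6 [418.6 274.9] [418.2 273.3]
184.0 240 5 [408.4 273.6] [408.1 272. ]
184.1 243 3 [400.8 273.1] [400.6 271.5]
[181. 182. 182. 183. 182. 180. 182. 180. 179. 180. 180. 179. 179. 179.
 178. 176. 168. 151. 126.  92.  71.] [ 36.  37.  35.  35.  37.  88. 161. 199. 209. 210. 209. 209. 209. 209.
 209.]
```

```bash
echo '[[60, 0, -3, 40, -0.072], [60, 0, -3, 100, -0.072], [60, 0, -3, 150, -0.072], [60, 0, -3, 190, -0.072], [60, 0, -3, 205, -0.072], [60, 0, -3, 205, -0.072], [10, 0, -3, 205, -0.072], [10, 0, -3, 205, -0.072], [10, 0, -3, 205, -0.072], [10, 0, -3, 205, -0.072]]' | python3 shift.py
```

```text
time_s: 2.52
ee_pos: [451.0, 277.4, 26.8]
orientation: [0.0, -0.055, 0.999, 0.0]
force: [0.3, 0.3, 4.9]
grip_width: 10.8
grasp_force: 33.3
```

```bash
echo '[[8, 0, 0, 0, 0], [8, 0, 0, 0, 0], [8, 0, 0, -15, 0], [8, 0, 0, -40, 0], [8, 0, 0, -90, 0], [8, 0, 0, -140, 0], [8, 0, 0, -190, 0], [8, 0, 0, -205, 0], [8, 0, 0, -205, 0]]' | python3 shift.py ; python3 - <<'E'
from h import *
m,o,im=snap("w2");print(o["qpos"].round(3))
E
```

```text
time_s: 3.65
ee_pos: [450.7, 277.1, 232.0]
orientation: [0.001, -0.054, 0.999, 0.0]
force: [-0.0, 0.7, -2.3]
grip_width: 10.0
grasp_force: 58.5
[-0.645  0.368 -0.024  1.852  0.011  0.92   1.006]
```

View pics/w2.png

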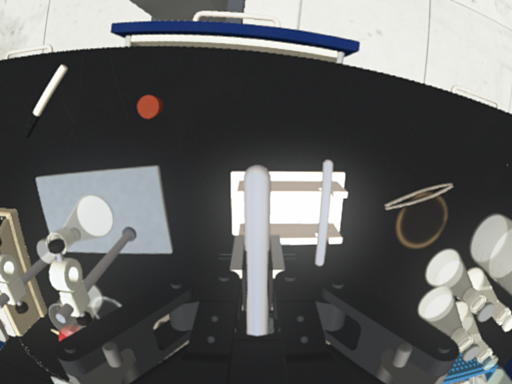

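The rod is held with its near end at (257,166), and the left boss ring shows at about (70,272). I'll move closer to the stand for a better view of the eyes.

```bash
echo '[[8, -25, -40, 40, 0], [8, -25, -40, 82, 0], [8, -25, -40, 82, 0], [8, -25, -40, 82, 0]]' | python3 shift.py ; python3 - <<'E'
from h import *
m,o,im=snap("w3")
for n in("top","scene"):cv2.imwrite(f"pics/{n}3.png",arm.grab_frame(n)[...,::-1])
for p in[(548.8,99.8,170),(570.3,2.2,170)]:print(np.round(proj(m,p),1))
c=im[170:370,0:220];cv2.imwrite("pics/c3.png",cv2.resize(c,None,fx=3,fy=3,interpolation=cv2.INTER_CUBIC)[:600,:660])
E
```

```text
time_s: 4.2
ee_pos: [479.7, 240.6, 149.8]
orientation: [-0.0, -0.055, 0.998, -0.0]
force: [0.6, -1.2, -1.0]
grip_width: 10.2
grasp_force: 58.6
[ 45.3 319.4]
[-26.9 305.7]
```

View pics/c3.png

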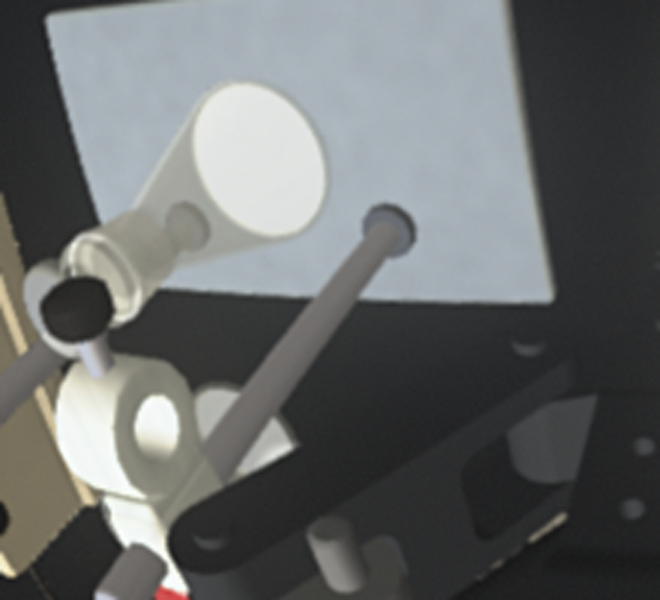

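The crop of the new wrist view shows the left eye's bore at crop (157,425), i.e. px (52,312), with the upright and plate also clear. The right boss is partly hidden behind the black screw head. Next I'll extract the plate yaw, the bore and the rod pose in hand.

```bash
python3 - <<'E'
from h import *
t=model("top");ti=cv2.imread("pics/top.png")
hsv=cv2.cvtColor(ti,cv2.COLOR_BGR2HSV);roi=ti[150:225,220:320].astype(int)
b=roi.mean(2);mk=((b>90)&(b<200)).astype(np.uint8)
n,l,st,_=cv2.connectedComponentsWithStats(mk);k=1+st[1:,4].argmax();c=cv2.findContours((l==k).astype(np.uint8),0,1)[0]
c=max(c,key=cv2.contourArea);h=cv2.convexHull(c);print("plate area",st[k],cv2.minAreaRect(c))
q=cv2.boxPoints(cv2.minAreaRect(c))+[220,150];P=[plane(t,u,v,10)[:2] for u,v in q];print(np.round(P,1).tolist(),"mid",np.mean(P,0).round(1))
for i in range(4):
    d=P[(i+1)%4]-P[i];print(round(float(np.hypot(*d)),1),round(float(np.degrees(np.arctan2(d[1],d[0]))),2))
# bore in w1..w3
for n,c0 in(("w1",None),("w2",None),("w3",(52,312))):
    m,im=load(n);g=cv2.cvtColor(im,cv2.COLOR_BGR2GRAY)
    u,v=np.round(proj(m,(547,110,170))).astype(int) if c0 is None else c0
    print(n,u,v);print(g[v-14:v+16,max(0,u-16):u+16] if n=="w3" else "")
E
```

```text
plate area [   6    1   88   68 3729] ((48.909366607666016, 34.01475524902344), (58.07275390625, 82.54135131835938), 80.7538833618164)
[[621.7, 177.3], [660.1, -47.9], [500.4, -69.4], [464.4, 150.3]] mid [561.6  52.6]
228.4 -80.34
161.1 -172.35
222.6 99.3
159.6 9.71
w1 81 293

w2 75 281

w3 52 312
[[195 193 192 185 173 152 135 130 128 127 127 128 128 128 127 128 128 129
  129 132 131 130 128 128 126 120  92  58  49  54  63  74]
 [203 200 196 188 169 144 132 128 127 126 127 129 128 129 129 129 128 129
  130 132 132 132 131 129 127 124 110  71  54  67  84  93]
 [212 208 198 184 160 138 131 128 127 127 126 127 126 127 129 131 129 131
  132 133 133 133 132 130 128 127 118  90  72  86 104 122]
 [218 214 201 172 147 134 130 128 127 126 126 123 124 135 158 165 163 168
  163 143 135 134 134 132 129 127 123 111  95 107 136 161]
 [221 219 201 162 139 133 130 128 126 126 123 123 142 186 230 234 232 236
  227 183 148 136 134 134 131 130 125 117 113 134 163 178]
 [224 222 200 156 135 133 130 129 127 124 121 143 200 241 250 248 246 246
  245 233 195 154 137 134 130 129 126 121 125 153 175 181]
 [2
[... 2489 characters left out ...]
4 133 130 129 126 123 122 122 121]
 [248 249 242 187 143 134 135 135 133 130 127 123 121 119 119 121 124 130
  134 134 132 130 130 131 133 130 128 125 123 122 122 125]
 [247 248 247 222 161 138 135 136 135 131 129 126 124 121 118 120 122 124
  126 128 128 128 129 131 132 132 128 124 121 121 124 130]
 [247 248 250 243 187 143 136 134 135 133 130 127 127 124 122 123 125 125
  125 126 127 129 128 129 132 131 128 124 121 123 128 132]
 [247 247 249 249 221 160 137 135 136 134 132 130 128 126 124 123 125 126
  126 126 127 129 129 128 130 130 126 123 123 127 132 130]
 [246 247 248 250 244 189 144 136 135 136 134 131 131 128 126 125 126 128
  127 126 128 129 128 127 130 129 126 122 126 132 132 128]]
```

```bash
cat > an.py <<'E'
from h import *
def cross(prof,lvl):  # first upward crossing
    i=np.where((prof[:-1]<lvl)&(prof[1:]>=lvl))[0]
    return None if len(i)==0 else i[0]+(lvl-prof[i[0]])/(prof[i[0]+1]-prof[i[0]])
def edge(m,g,span,lo,hi,col,lvl=100,z=10):
    P=[]
    for k in span:
        pr=(g[lo:hi,k] if col else g[k,lo:hi]).astype(float); st=1
        if hi<lo: pr=(g[hi:lo,k] if col else g[k,hi:lo])[::-1].astype(float); st=-1
        c=cross(pr,lvl)
        if c is None: continue
        e=lo+c if st==1 else lo-1-c
        P.append(plane(m,k,e,z)[:2] if col else plane(m,e,k,z)[:2])
    P=np.array(P)
    for _ in range(3):
        vx,vy,x,y=cv2.fitLine(P.astype(np.float32),cv2.DIST_HUBER,0,.01,.01).ravel()
        r=np.abs((P[:,0]-x)*vy-(P[:,1]-y)*vx);P=P[r<max(.3,2*np.median(r))]
    return np.degrees(np.arctan2(vy,vx)),(x,y),len(P),r.mean()
G=lambda im:cv2.GaussianBlur(cv2.cvtColor(im,cv2.COLOR_BGR2GRAY),(3,3),0)
E
python3 - <<'E'
from an import *
for n in("w1","w2"):
    m,im=load(n);g=G(im)
    print(n,"long",edge(m,g,range(48,152),160,200,True),"end",edge(m,g,range(182,222),200,140,False))
m,im=load("w3");g=G(im);print("w3 end",edge(m,g,range(175,262),215,150,False))
t=model("top")
for n in("top","top3"):
    g=G(cv2.imread(f"pics/{n}.png"));print(n,edge(t,g,range(240,308),225,200,True,90),edge(t,g,range(175,210),220,245,False,90))
for n,s in(("w1",None),("w2",None),("w3",(52,310))):
    m,im=load(n);g=cv2.cvtColor(im,cv2.COLOR_BGR2GRAY)
    u,v=(int(round(x)) for x in (s or proj(m,(543,107,170))))
    u0=max(0,u-16);w=cv2.resize(g[v-16:v+16,u0:u+16],None,fx=8,fy=8,interpolation=cv2.INTER_CUBIC)
    print(n,u,v)
    for th in(160,180,200):
        N,l,st,ce=cv2.connectedComponentsWithStats((w>th).astype(np.uint8))
        for k in range(1,N):
            if 3000<st[k,4]<25000 and st[k,0]>0 and st[k,1]>0 and st[k,0]+st[k,2]<w.shape[1] and st[k,1]+st[k,3]<w.shape[0]:
                c=cv2.findContours((l==k).astype(np.uint8),0,1)[0][0];e=cv2.fitEllipse(c)
                print(th,np.round(np.array(e[0])/8-.44+[u0,v-16],2),np.round(np.array(e[1])/8,1),round(e[2]))
E
```

```text
w1 long (np.float32(-80.797676), (np.float32(482.9807), np.float32(45.15051)), 104, np.float64(0.06742756148782485)) end (np.float32(9.559227), (np.float32(506.41156), np.float32(155.75801)), 40, np.float64(0.025957378065722358))
w2 long (np.float32(-80.8078), (np.float32(481.05453), np.float32(56.785255)), 104, np.float64(0.051694404800749084)) end (np.float32(9.580706), (np.float32(514.8514), np.float32(157.07253)), 40, np.float64(0.04055281445287395))
w3 end (np.float32(9.398733), (np.float32(533.1567), np.float32(159.859)), 87, np.float64(0.03698381349295471))
top (np.float32(-80.78609), (np.float32(481.8583), np.float32(43.96484)), 56, np.float64(0.1400602274166306)) (np.float32(9.449761), (np.float32(541.7535), np.float32(163.8152)), 35, np.float64(0.20801973156358664))
top3 (np.float32(-80.6166), (np.float32(481.04547), np.float32(45.391434)), 51, np.float64(0.13723290838019492)) (np.float32(9.671726), (np.float32(545.5848), np.float32(164.8616)), 32, np.float64(0.17753507133589094))
w1 77 289
160 [ 78.14 285.61] [10.8 15.2] 174
180 [ 78.08 285.49] [10.3 14.3] 173
200 [ 78.05 285.37] [ 9.8 13.4] 173
w2 72 277
160 [ 73.14 273.82] [10.6 15.5] 176
180 [ 73.11 273.7 ] [10.1 14.6] 176
200 [ 73.09 273.57] [ 9.6 13.7] 175
w3 52 310
160 [ 52.07 311.23] [15.7 20.4] 175
180 [ 52.04 310.91] [15.1 19.1] 174
200 [ 52.03 310.6 ] [14.6 17.9] 171
```

```bash
python3 - <<'E'
from an import *
C={"w1":(78.15,285.75),"w2":(73.15,273.95),"w3":(52.07,311.4)}
M={n:load(n)[0] for n in C}
R=[ray(M[n],*C[n]) for n in C]
p,e=tri(R);print("face centre",p.round(2),np.round(e,2))
print("w2+w3",[np.round(x,2) for x in tri(R[1:])])
for n in C:print(n,plane(M[n],*C[n],170).round(2))
th=np.radians(9.35);ex=np.array([np.cos(th),np.sin(th)]);ey=np.array([-ex[1],ex[0]])
print("from bore: stand x",ex@p[:2],"face y",ey@p[:2],"plate: 548.9 , 21.2")
# rod in wrist image w3/w2
for n in("w2","w3"):
    m,im=load(n);g=cv2.cvtColor(im,cv2.COLOR_BGR2GRAY)
    print(n)
    for r in range(164,336,10):print(r,g[r,236:282].tolist()) if n=="w3" and r in(174,204,234,264,314) else 0
E
```

```text
face centre [540.63 107.33 167.63] [0.01 0.01 0.02]
w2+w3 [array([540.58, 107.36, 167.67]), array([0.01, 0.01])]
w1 [538.69 109.29 170.  ]
w2 [538.69 109.19 170.  ]
w3 [537.97 109.68 170.  ]
from bore: stand x 550.8816565106379 face y 18.073412845413245 plate: 548.9 , 21.2
w2
w3
174 [49, 50, 50, 51, 52, 51, 49, 67, 118, 157, 178, 189, 197, 200, 201, 200, 201, 203, 204, 205, 205, 205, 205, 205, 205, 203, 201, 198, 192, 185, 175, 162, 143, 149, 226, 255, 255, 254, 254, 254, 254, 254, 254, 254, 254, 254]
204 [60, 60, 63, 62, 62, 61, 61, 88, 147, 184, 196, 200, 203, 204, 204, 203, 203, 204, 206, 207, 209, 208, 208, 208, 207, 207, 206, 207, 204, 201, 195, 184, 169, 162, 215, 255, 255, 254, 254, 254, 254, 254, 254, 254, 254, 254]
234 [69, 70, 70, 70, 71, 70, 68, 85, 139, 178, 192, 198, 203, 203, 203, 201, 202, 203, 205, 207, 207, 208, 208, 207, 206, 206, 205, 204, 203, 197, 190, 177, 158, 177, 244, 247, 215, 179, 175, 175, 176, 175, 175, 179, 182, 182]
264 [123, 123, 124, 123, 124, 114, 84, 58, 51, 57, 96, 158, 197, 203, 201, 199, 200, 201, 203, 204, 204, 205, 205, 204, 203, 200, 201, 199, 197, 191, 176, 133, 85, 66, 66, 71, 97, 125, 131, 130, 130, 131, 131, 130, 132, 132]
314 [44, 47, 53, 53, 49, 48, 47, 47, 44, 67, 130, 179, 194, 197, 199, 198, 196, 196, 199, 201, 201, 202, 201, 200, 199, 197, 196, 194, 186, 173, 152, 161, 229, 254, 253, 254, 239, 152, 74, 61, 62, 55, 52, 52, 50, 50]
```

Two results so far:
- **Stand yaw:** about 9.35°.
- **Left eye:** the outer face triangulates to (540.6, 107.3, 167.6), against a stated height of 170, which is within calibration.

Next I'll turn the rod parallel to the bores at a safe height, beside the stand. There the wrist camera sees the eyes and the rod in the final orientation.

```bash
echo '[[8, 0, 0, -60, 0], [8, 10, 0, -90, 0.1], [8, 78, -94, -90, 0.3], [8, 78, -94, -90, 0.5], [8, 78, -94, -90, 0.7], [8, 78, -94, -90, 0.9], [8, 78, -94, -90, 1.1], [8, 78, -94, -90, 1.3], [8, 78, -94, -90, 1.5175], [8, 78, -94, -90, 1.5175]]' | python3 shift.py ; echo '[[8, 0, 0, 40, 0], [8, 0, 0, 90, 0], [8, 0, 0, 90, 0], [8, 0, 0, 90, 0]]' | python3 shift.py; python3 - <<'E'
from h import *
m,o,im=snap("w4");print(o["qpos"].round(3))
for p in[(539.5,108.5,169),(556,-9,169)]:print(np.round(proj(m,p),1))
E
```

```text
time_s: 5.6
ee_pos: [412.7, 138.5, 240.3]
orientation: [0.0, 0.649, 0.761, 0.001]
force: [0.2, 0.2, -0.8]
grip_width: 9.8
grasp_force: 58.9
time_s: 6.1
ee_pos: [413.3, 138.5, 151.1]
orientation: [0.0, 0.647, 0.762, 0.001]
force: [-0.5, -0.7, -1.4]
grip_width: 9.7
grasp_force: 58.8
[-0.658  0.362  0.248  2.166 -0.149  0.628 -0.144]
[438.5 320.1]
[388.3 414. ]
```

View pics/w4.png

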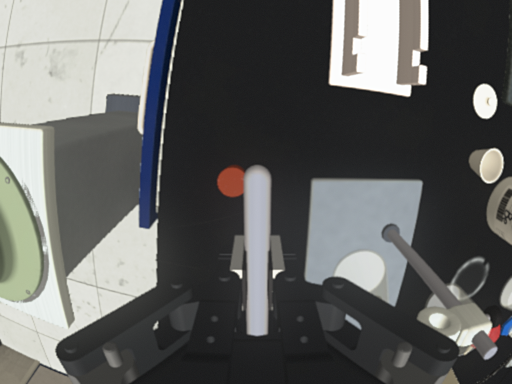

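The left boss bore is at about (440,320) and the held rod's rear end at (257,167). I'll take two more views for triangulation and for the right eye.

```bash
echo '[[8, 0, 0, -60, 0], [8, 0, 0, -60, 0], [8, 0, 0, -60, 0]]' | python3 shift.py |head -2; python3 -c "
from h import *
snap('w5')"; echo '[[8, -40, 0, 20, 0], [8, -80, 0, 60, 0], [8, -80, 0, 60, 0], [8, -80, 0, 60, 0]]' | python3 shift.py|head -2; python3 - <<'E'
from an import *
snap("w6")
S={"w4":["w4",(439,320)],"w5":["w5",None],"w6":["w6",None]}
crops=[]
for n in S:
    m,im=load(n)
    for p in[(539.5,108.5,169),(555.5,9.8,169)]:
        u,v=np.round(proj(m,p)).astype(int);print(n,u,v)
        c=np.zeros((70,70,3),np.uint8);y0,y1,x0,x1=max(0,v-35),min(384,v+35),max(0,u-35),min(512,u+35)
        if y1>y0 and x1>x0:c[y0-v+35:y1-v+35,x0-u+35:x1-u+35]=im[y0:y1,x0:x1]
        crops.append(cv2.resize(c,(260,260),interpolation=cv2.INTER_CUBIC))
cv2.imwrite("pics/m6.png",np.vstack([np.hstack(crops[0::2]),np.hstack(crops[1::2])]))
E
```

```text
time_s: 6.52
ee_pos: [412.9, 138.5, 210.6]
time_s: 7.08
ee_pos: [425.4, 59.3, 149.1]
w4 438 320
w4 397 403
w5 405 274
w5 378 356
w6 478 208
w6 432 343
```

View pics/m6.png

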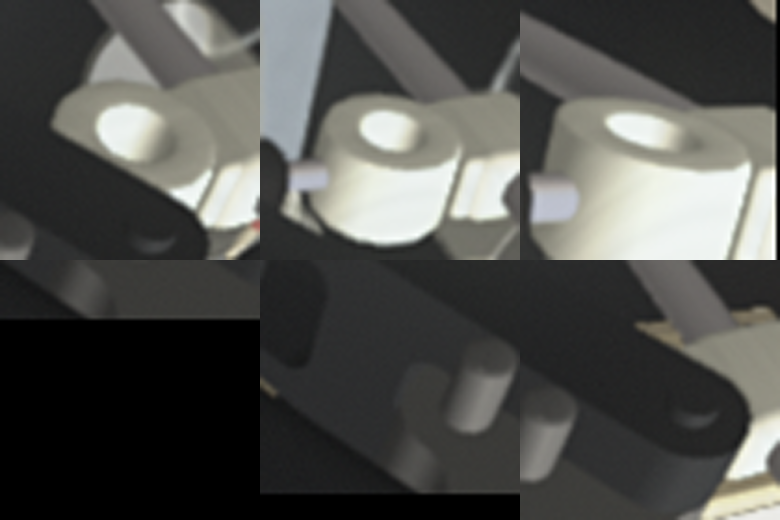

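```bash
cat >> an.py <<'E'
def bore(n,seed):
    m,im=load(n);g=cv2.cvtColor(im,cv2.COLOR_BGR2GRAY);u,v=seed
    x0=max(0,u-18);w=cv2.resize(g[v-18:v+18,x0:u+18],None,fx=8,fy=8,interpolation=cv2.INTER_CUBIC);out=[]
    for th in(165,185):
        N,l,st,ce=cv2.connectedComponentsWithStats((w>th).astype(np.uint8));k=l[18*8,(u-x0)*8]
        c=cv2.findContours((l==k).astype(np.uint8),0,1)[0];c=max(c,key=len);e=cv2.fitEllipse(cv2.convexHull(c))
        out.append((np.array(e[0])/8-.44+[x0,v-18],np.round(np.array(e[1])/8,1),round(e[2])))
    return m,out
def rodhand(n,zt=-18.5,rows=range(178,234,4)):
    m,im=load(n);g=cv2.cvtColor(im,cv2.COLOR_BGR2GRAY).astype(float);T=np.array(m["T"])
    return m,g
E
python3 - <<'E'
from an import *
o=arm.observe();R=axes(o);p=o["ee_pos"];m6=load("w6")[0];T=np.array(m6["T"])
H=R.T@T[:3,:3];h=R.T@(T[:3,3]-p);print("cam in tool",h.round(2),H.round(3).tolist())
seeds={"w4":(437,319),"w5":(404,272),"w6":(477,207)};Rs=[]
for n,s in seeds.items():
    m,out=bore(n,s);print(n,[(a.round(2),b,c) for a,b,c in out]);Rs.append(ray(m,*out[0][0]))
P,e=tri(Rs);print(P.round(2),np.round(e,2))
for n in("w2","w3","w4","w5","w6"):
    m,im=load(n);g=cv2.cvtColor(im,cv2.COLOR_BGR2GRAY).astype(float)
    L=[];W=[]
    for r in range(176,234,3):
        pr=g[r,225:290]; c=257-225
        # edges by strongest gradient either side
        d=np.diff(pr); i=8+np.argmax(d[8:c-4]) ; j=c+5+np.argmax(np.abs(d[c+5:c+22]))
        sub=lambda k:k+.5+(abs(d[k+1])-abs(d[k-1]))/(2*(2*abs(d[k])-abs(d[k+1])-abs(d[k-1]))+1e-9)
        a,b=225+sub(i),225+sub(j);W.append(b-a);
        f={"fx":m["fx"],"fy":m["fy"],"cx":m["cx"],"cy":m["cy"],"T":np.block([[H,h[:,None]],[np.zeros((1,3)),1]]),"fish":True}
        q=plane(f,(a+b)/2,r,-18.5);w=plane(f,b,r,-18.5)-plane(f,a,r,-18.5);L.append([*q[:2],abs(w[1])])
    L=np.array(L);k=np.polyfit(L[:,0],L[:,1],1);kw=np.polyfit(L[:,0],L[:,2],1)
    print(n,"rod y in tool at x=0,slope",k.round(3),"width at x0,slope",kw.round(4),"x range",L[[0,-1],0].round(1),"sd",np.std(L[:,1]-np.polyval(k,L[:,0])).round(3),[round(x,1) for x in W[::6]])
E
```

```text
cam in tool [ 7.8240e+01  1.4000e-01 -1.4167e+02] [[-0.001, -0.951, -0.31], [1.0, -0.0, -0.001], [0.001, -0.31, 0.951]]
w4 [(array([437.7 , 319.77]), array([15.6, 19.5]), 104), (array([437.53, 319.75]), array([14.8, 18.4]), 104)]
w5 [(array([404.26, 273.49]), array([11.4, 16.9]), 102), (array([404.08, 273.48]), array([10.7, 15.6]), 101)]
w6 [(array([476.09, 207.44]), array([ 9.5, 22.7]), 105), (array([475.8 , 207.41]), array([ 8.7, 20.9]), 105)]
[539.22 108.33 168.34] [0.08 0.24 0.32]
w2 rod y in tool at x=0,slope [ 0.016 -0.391] width at x0,slope [-7.00000e-03  1.05363e+01] x range [45.6 18.6] sd 0.44 [np.float64(21.7), np.float64(21.8), np.float64(23.4), np.float64(22.7)]
w3 rod y in tool at x=0,slope [ 0.007 -0.365] width at x0,slope [-5.90000e-03  1.18419e+01] x range [45.6 18.6] sd 0.026 [np.float64(26.6), np.float64(26.8), np.float64(26.0), np.float64(25.7)]
w4 rod y in tool at x=0,slope [ 0.008 -0.283] width at x0,slope [-0.0251 12.539 ] x range [45.6 18.6] sd 0.047 [np.float64(26.3), np.float64(26.8), np.float64(26.5), np.float64(26.3)]
w5 rod y in tool at x=0,slope [-0.    -0.096] width at x0,slope [-9.40000e-03  1.21319e+01] x range [45.6 18.6] sd 0.041 [np.float64(26.2), np.float64(27.1), np.float64(26.5), np.float64(26.3)]
w6 rod y in tool at x=0,slope [-0.002 -0.057] width at x0,slope [-3.40000e-03  1.19598e+01] x range [45.6 18.6] sd 0.032 [np.float64(27.1), np.float64(27.1), np.float64(26.5), np.float64(26.2)]
```

```bash
python3 - <<'E'
from an import *
def pedge(g,span,lo,hi,col,lvl=100):
    P=[]
    for k in span:
        pr=g[:,k] if col else g[k]; pr=pr.astype(float)
        seg=pr[lo:hi] if hi>lo else pr[hi:lo][::-1]; c=cross(seg,lvl)
        if c is None: continue
        P.append((k,lo+c if hi>lo else lo-1-c))
    P=np.array(P)
    for _ in range(4):
        f=np.polyfit(P[:,0],P[:,1],2);r=np.abs(np.polyval(f,P[:,0])-P[:,1]);P=P[r<max(.15,2.5*np.median(r))]
    return f,len(P),r.mean()
def corner(fv,fu):  # v=fv(u), u=fu(v)
    u,v=300.,190.
    for _ in range(30): v=np.polyval(fv,u);u=np.polyval(fu,v)
    return u,v
cfg={"w1":[(48,150,160,200),(182,222,200,140)],"w2":[(48,150,150,195),(175,215,195,135)],
"w4":[(322,412,165,200),(186,245,285,330)],"w5":None,"w6":None}
Rs={}
for n in("w1","w2","w4","w5"):
    m,im=load(n);g=G(im)
    if cfg[n] is None:
        # predict from w4 corner
        u,v=np.round(proj(m,Pw)).astype(int);a,b=(u+12,u+85,v-18,v+14),(v+8,v+60,u-25,u+20)
    else:a,b=cfg[n]
    fv,k1,r1=pedge(g,range(a[0],a[1]),a[2],a[3],True);fu,k2,r2=pedge(g,range(b[0],b[1]),b[2],b[3],False)
    u,v=corner(fv,fu);print(n,round(u,2),round(v,2),k1,k2,round(r1,2),round(r2,2));Rs[n]=ray(m,u,v);Pw=plane(m,u,v,10);print(Pw.round(1))
for s in(["w1","w2"],["w4","w5"],list(Rs)):print(s,[np.round(x,2) for x in tri([Rs[k] for k in s])])
for n in("top","scene"):cv2.imwrite(f"pics/{n}6.png",arm.grab_frame(n)[...,::-1])
o=arm.observe();R=axes(o);t=model("top");s=model("scene")
for d in(45,0,-45,-165):
    q=o["ee_pos"]+R@np.array([d,0,-18.5]);print(d,q.round(1),np.round(proj(t,q),1),np.round(proj(s,q),1))
E
```

```text
w1 156.77 172.54 102 40 0.04 0.02
[466.3 149.   10. ]
w2 158.13 164.9 102 40 0.04 0.03
[466.2 148.9  10. ]
w4 311.17 178.42 90 59 0.02 0.02
[466.9 148.8  10. ]
w5 302.67 165.68 73 52 0.04 0.03
[467.  148.5  10. ]
['w1', 'w2'] [array([467.39, 147.5 ,   5.66]), array([0.06, 0.06])]
['w4', 'w5'] [array([468.08, 147.45,   4.65]), array([0.07, 0.07])]
['w1', 'w2', 'w4', 'w5'] [array([467.63, 147.58,   5.66]), array([0.19, 0.3 , 0.3 , 0.2 ])]
45 [418.4 104.4 168.3] [250.5 233.8] [221.5 192.9]
0 [425.7  60.  168.3] [270.1 230.6] [234.3 197.9]
-45 [433.   15.7 168.2] [289.6 227.3] [247.7 203.2]
-165 [ 452.6 -102.7  168.2] [341.3 218.7] [287.1 218.6]
```

The rod is straight in the hand, with lateral offset under 0.1 mm and slope about 0. The bore axis sits at stand-X ≈ 549.3 by my measurement, at height about 170. I'll back off along the bore direction and then line up in front of the left eye.

```bash
echo '[[8, 60, 0, 0, 0], [8, 120, 0, -3, 0], [8, 180, 0, -3, 0], [8, 215, 0, -3, 0], [8, 215, 40, -3, 0], [8, 215, 90, -3, 0], [8, 215, 120, -3, 0], [8, 215, 120, -3, 0], [8, 215, 120, -3, 0]]' | python3 shift.py ; python3 - <<'E'
from an import *
import time
for n in("top","scene"):cv2.imwrite(f"pics/{n}7.png",arm.grab_frame(n)[...,::-1])
snap("w7")
Z=[];
for _ in range(5): o=arm.observe();Z.append(o["ee_pos"]);arm.grab_frame("top")
th=np.radians(9.35);ex=np.array([np.cos(th),np.sin(th)]);ey=np.array([-ex[1],ex[0]])
Z=np.array(Z);print(Z.round(2).tolist(),"X",Z[:,:2]@ex,"Y",Z[:,:2]@ey,axes(o)[:,0].round(4),axes(o)[:,2].round(4))
R=axes(o);p=Z.mean(0);cr=[]
for n in("top","scene"):
    m=model(n);im=cv2.imread(f"pics/{n}7.png")
    for d in(45,-40,-169):print(n,d,np.round(proj(m,p+R@np.array([d,0,-18.4])),1))
    L=np.array([*(ex*549.3+ey*10.3),170]);RR=np.array([*(ex*549.3-ey*89.7),170]);print("eyes",np.round(proj(m,L),1),np.round(proj(m,RR),1))
    u,v=np.round(proj(m,L)).astype(int);cr.append(cv2.resize(im[v-30:v+30,u-40:u+80 if n=="top" else u+80],None,fx=5,fy=5,interpolation=cv2.INTER_CUBIC)[:300,:600])
cv2.imwrite("pics/m7.png",np.vstack(cr))
E
```

```text
time_s: 8.35
ee_pos: [508.3, 291.2, 152.4]
orientation: [-0.0, 0.647, 0.762, -0.0]
force: [-0.1, -0.0, -1.1]
grip_width: 9.8
grasp_force: 59.1
[[508.37, 291.13, 152.59], [508.56, 291.04, 152.6], [508.7, 291.0, 152.59], [508.81, 290.97, 152.54], [508.9, 290.88, 152.46]] X [548.91428422 549.08494215 549.21532329 549.32088525 549.39377153] Y [204.66968222 204.55019656 204.49057847 204.44221319 204.34053209] [-1.621e-01  9.868e-01  1.000e-04] [ 1.e-04  1.e-04 -1.e+00]
top 45 [149.2 197.1]
top -40 [186.2 191.2]
top -169 [241.9 182.3]
eyes [252.7 180.6] [295.2 173.8]
scene 45 [199.2 160.7]
scene -40 [219.  167.5]
scene -169 [252.3 179.1]
eyes [259.3 181.8] [288.9 192. ]
```

View pics/m7.png

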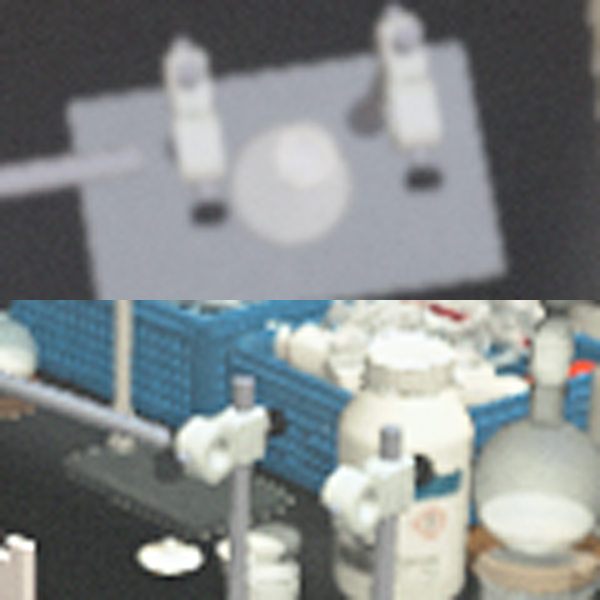

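The top crop shows the rod line aiming at the left boss block centre, crop (199,148). In the scene crop the rod also points into the left ring near (203,448). I'll quantify rod tilt and offset against kinematics in both fixed cameras.

```bash
python3 - <<'E'
from an import *
from scipy.ndimage import map_coordinates as mc
th=np.radians(9.35);ex=np.array([np.cos(th),np.sin(th),0]);ey=np.array([-ex[1],ex[0],0])
p=ex*549.2+ey*204.5+np.array([0,0,152.55])
for n in("top","scene"):
    m=model(n);g7=cv2.imread(f"pics/{n}7.png").astype(float);g0=cv2.imread(f"pics/{n}.png").astype(float)
    D=np.abs(g7-g0).mean(2)
    for d in(40,30,-30,-45,-60,-75,-90,-105,-120,-135,-150,-158):
        q=p+ey*d+np.array([0,0,18.3]);a=np.array(proj(m,q));b=np.array(proj(m,q+ey));t=(b-a)/np.hypot(*(b-a));nn=np.array([-t[1],t[0]])
        if nn[1]<0:nn=-nn
        s=np.arange(-7,7.01,.1);pr=sum(mc(D,[a[1]+nn[1]*s+t[1]*k,a[0]+nn[0]*s+t[0]*k],order=1) for k in(-1,0,1))/3
        f=pr>pr.max()*.5;mmpx=1/np.hypot(*(np.array(proj(m,q+(ex if n=="top" else np.array([0,0,1.]))))-a))
        # component around the peak near 0
        i=np.argmin(np.abs(s)+(~f)*99);lo=i
        while lo>0 and f[lo-1]:lo-=1
        hi=i
        while hi<len(s)-1 and f[hi+1]:hi+=1
        print(n,d,"off px",round((s[lo]+s[hi])/2,2),"w",round(s[hi]-s[lo],1),"max",round(pr.max()),"mm/px",round(mmpx,2))
E
```

```text
top 40 off px 3.3 w 7.4 max 75 mm/px 2.32
top 30 off px 3.5 w 7.0 max 101 mm/px 2.32
top -30 off px -6.55 w 0.9 max 83 mm/px 2.33
top -45 off px -0.95 w 4.5 max 20 mm/px 2.33
top -60 off px 0.15 w 5.5 max 34 mm/px 2.33
top -75 off px -0.1 w 5.6 max 112 mm/px 2.33
top -90 off px -0.15 w 5.7 max 114 mm/px 2.33
top -105 off px -0.15 w 5.7 max 117 mm/px 2.33
top -120 off px -0.15 w 5.9 max 117 mm/px 2.34
top -135 off px -0.3 w 5.4 max 90 mm/px 2.34
top -150 off px -0.35 w 3.7 max 21 mm/px 2.34
top -158 off px -0.4 w 3.8 max 22 mm/px 2.34
scene 40 off px -0.9 w 2.4 max 41 mm/px 3.19
scene 30 off px -0.75 w 2.5 max 55 mm/px 3.18
scene -30 off px 0.45 w 4.3 max 47 mm/px 3.11
scene -45 off px 0.65 w 4.3 max 25 mm/px 3.1
scene -60 off px -0.2 w 2.6 max 78 mm/px 3.08
scene -75 off px -0.3 w 3.0 max 109 mm/px 3.06
scene -90 off px -0.25 w 3.3 max 119 mm/px 3.04
scene -105 off px -0.15 w 3.3 max 120 mm/px 3.03
scene -120 off px -0.0 w 3.2 max 120 mm/px 3.01
scene -135 off px 2.0 w 2.2 max 43 mm/px 2.99
scene -150 off px -0.3 w 2.8 max 127 mm/px 2.97
scene -158 off px -0.4 w 2.8 max 115 mm/px 2.96
```

The rod matches kinematics in both fixed cameras: constant offsets of 0.15–0.25 px, no measurable tilt, and the eyes project where they are seen. I'll insert slowly while watching the force.

```bash
echo '[[8, -7, 0, 0, 0], [8, -14, 0, 0, 0], [8, -20, 0, 0, 0], [8, -24, 0, 0, 0], [8, -28, 0, 0, 0], [8, -28, 0, 0, 0]]' | python3 shift.py ; python3 - <<'E'
from h import *
o=arm.observe();R=axes(o);print("tool force",(R.T@o["force"]).round(2),"torque",(R.T@o["ft_torque"]).round(3))
E
```

```text
time_s: 9.5
ee_pos: [513.8, 262.8, 152.3]
orientation: [0.0, 0.648, 0.762, -0.0]
force: [-0.6, -0.4, -1.0]
grip_width: 10.0
grasp_force: 59.1
tool force [-0.3  -0.63  1.03] torque [0.079 0.051 0.022]
```

```bash
echo '[[8, -8, 0, 0, 0], [8, -18, 0, 0, 0], [8, -30, 0, 0, 0], [8, -42, 0, 0, 0], [8, -54, 0, 0, 0], [8, -64, 0, 0, 0], [8, -72, 0, 0, 0], [8, -72, 0, 0, 0], [8, -72, 0, 0, 0]]' | python3 shift.py ; python3 - <<'E'
from an import *
o=arm.observe();R=axes(o);print("tool force",(R.T@o["force"]).round(2),"torque",(R.T@o["ft_torque"]).round(3))
th=np.radians(9.35);ex=np.array([np.cos(th),np.sin(th)]);ey=np.array([-ex[1],ex[0]]);p=o["ee_pos"][:2];print(p@ex,p@ey)
cr=[]
for n in("top","scene"):
    im=arm.grab_frame(n)[...,::-1].copy();cv2.imwrite(f"pics/{n}8.png",im)
    u,v=(273,177) if n=="top" else (274,187)
    cr.append(cv2.resize(im[v-30:v+30,u-60:u+60],None,fx=5,fy=5,interpolation=cv2.INTER_CUBIC))
cv2.imwrite("pics/m8.png",np.vstack(cr))
E
```

```text
time_s: 10.62
ee_pos: [525.3, 192.5, 152.3]
orientation: [-0.0, 0.647, 0.762, 0.0]
force: [0.4, 0.5, -0.9]
grip_width: 10.0
grasp_force: 59.1
tool force [0.39 0.44 0.86] torque [-0.002  0.139 -0.011]
549.5510201022357 104.6081040497635
```

View pics/m8.png

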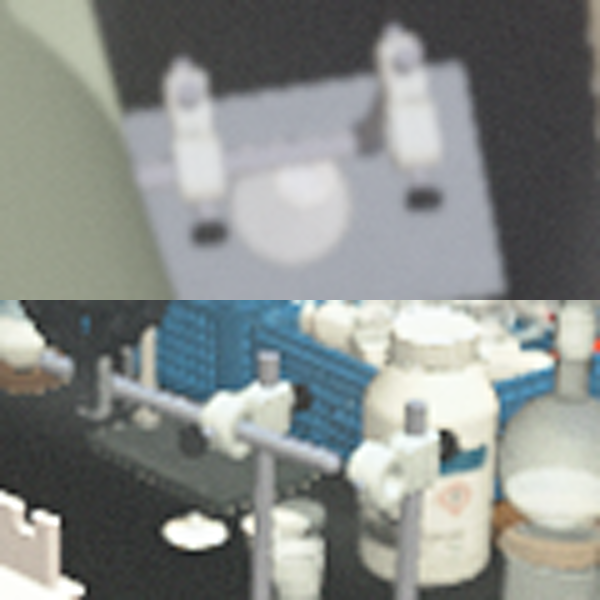

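The rod is through the left eye with the force near zero, and its tip at crop (345,462) points at the right eye. I'll continue to full depth.

```bash
echo '[[8, -6, 0, 0, 0], [8, -12, 0, 0, 0], [8, -18, 0, 0, 0], [8, -23, 0, 0, 0], [8, -28, 0, 0, 0], [8, -28, 0, 0, 0]]' | python3 shift.py |head -4; python3 - <<'E'
from h import *
for _ in range(4):
    o=arm.observe();R=axes(o);print("tool force",(R.T@o["force"]).round(2),"torque",(R.T@o["ft_torque"]).round(3));arm.grab_frame("top")
E
```

```text
time_s: 11.48
ee_pos: [529.9, 164.0, 152.3]
orientation: [0.0, 0.648, 0.762, -0.0]
force: [-0.1, -0.8, -1.6]
tool force [-0.73 -0.24  1.64] torque [0.001 0.086 0.03 ]
tool force [0.07 0.36 0.41] torque [ 0.054  0.051 -0.023]
tool force [ 0.01 -0.15  0.83] torque [ 0.024  0.05  -0.04 ]
tool force [ 1.08 -0.32  1.28] torque [0.027 0.11  0.048]
```

```bash
echo '[[8, -6, 0, 0, 0], [8, -12, 0, 0, 0], [8, -18, 0, 0, 0], [8, -23, 0, 0, 0], [8, -27, 0, 0, 0], [8, -27, 0, 0, 0], [8, -27, 0, 0, 0]]' | python3 shift.py ; python3 - <<'E'
from h import *
F=[];Q=[]
for i in range(8):
    o=arm.observe();R=axes(o);F.append(np.r_[R.T@o["force"],R.T@o["ft_torque"]]);Q.append(o["ee_pos"]);cv2.imwrite(f"pics/scene9.png",arm.grab_frame("scene")[...,::-1])
print(np.mean(F,0).round(3),np.std(F,0).round(2));p=Q[-1];th=np.radians(9.35);ex=np.array([np.cos(th),np.sin(th)]);ey=np.array([-ex[1],ex[0]]);print(p,p[:2]@ex,p[:2]@ey)
E
```

```text
time_s: 12.55
ee_pos: [534.2, 138.0, 152.3]
orientation: [-0.0, 0.647, 0.762, -0.0]
force: [-0.2, -1.0, -0.3]
grip_width: 10.0
grasp_force: 59.1
[-2.29e-01 -2.08e-01  1.01e+00 -1.00e-03  8.60e-02 -2.00e-03] [0.51 0.49 0.49 0.03 0.02 0.02]
[534.19528309 137.89065807 152.27288729] 549.5005320358918 49.27067434139687
```

There's no contact at full depth. I'll probe gently sideways and vertically to find the clearance and centre the rod.

```bash
cat > f.py <<'E'
from h import *
F=[];Q=[]
for i in range(4):
    o=arm.observe();R=axes(o);F.append(np.r_[R.T@o["force"],R.T@o["ft_torque"]]);Q.append(o["ee_pos"]);arm.grab_frame("scene")
p=np.mean(Q,0);th=np.radians(9.35);print("F/T",np.mean(F,0).round(2),"X",round(p[0]*np.cos(th)+p[1]*np.sin(th),2),"z",p[2].round(2),"t",o["time_s"].round(2))
E
echo '[[8, 0, 0.8, 0, 0], [8, 0, 0.8, 0, 0], [8, 0, 0.8, 0, 0]]' | python3 shift.py>/dev/null; python3 f.py
echo '[[8, 0, 0.6, 0, 0], [8, 0, 0.6, 0, 0], [8, 0, 0.6, 0, 0]]' | python3 shift.py>/dev/null; python3 f.py
echo '[[8, 0, -2.2, 0, 0], [8, 0, -2.2, 0, 0], [8, 0, -2.2, 0, 0]]' | python3 shift.py>/dev/null; python3 f.py
echo '[[8, 0, -0.6, 0, 0], [8, 0, -0.6, 0, 0], [8, 0, -0.6, 0, 0]]' | python3 shift.py>/dev/null; python3 f.py
echo '[[8, 0, 1.4, -0.8, 0], [8, 0, 1.4, -0.8, 0], [8, 0, 1.4, -0.8, 0]]' | python3 shift.py>/dev/null; python3 f.py
echo '[[8, 0, 0, -0.6, 0], [8, 0, 0, -0.6, 0], [8, 0, 0, -0.6, 0]]' | python3 shift.py>/dev/null; python3 f.py
echo '[[8, 0, 0, 2.2, 0], [8, 0, 0, 2.2, 0], [8, 0, 0, 2.2, 0]]' | python3 shift.py>/dev/null; python3 f.py
echo '[[8, 0, 0, 0.6, 0], [8, 0, 0, 0.6, 0], [8, 0, 0, 0.6, 0]]' | python3 shift.py>/dev/null; python3 f.py
```

```text
Traceback (most recent call last):
  File "f.py", line 5, in <module>
    p=np.mean(Q,0);th=np.radians(9.35);print("F/T",np.mean(F,0).round(2),"X",round(p[0]*np.cos(th)+p[1]*np.sin(th),2),"z",p[2].round(2),"t",o["time_s"].round(2))
                                                                                                                                            ^^^^^^^^^^^^^^^^^
AttributeError: 'float' object has no attribute 'round'
Traceback (most recent call last):
  File "f.py", line 5, in <module>
    p=np.mean(Q,0);th=np.radians(9.35);print("F/T",np.mean(F,0).round(2),"X",round(p[0]*np.cos(th)+p[1]*np.sin(th),2),"z",p[2].round(2),"t",o["time_s"].round(2))
                                                                                                                                            ^^^^^^^^^^^^^^^^^
AttributeError: 'float' object has no attribute 'round'
Traceback (most recent call last):
  File "f.py", line 5, in <module>
    p=np.mean(Q,0);th=np.radians(9.35);print("F/T",np.mean(F,0).round(2),"X",round(p[0]*np.cos(th)+p[1]*np.sin(th),2),"z",p[2].round(2),"t
[... 1767 characters left out ...]
,p[2].round(2),"t",o["time_s"].round(2))
                                                                                                                                            ^^^^^^^^^^^^^^^^^
AttributeError: 'float' object has no attribute 'round'
Traceback (most recent call last):
  File "f.py", line 5, in <module>
    p=np.mean(Q,0);th=np.radians(9.35);print("F/T",np.mean(F,0).round(2),"X",round(p[0]*np.cos(th)+p[1]*np.sin(th),2),"z",p[2].round(2),"t",o["time_s"].round(2))
                                                                                                                                            ^^^^^^^^^^^^^^^^^
AttributeError: 'float' object has no attribute 'round'
```

```bash
sed -i 's/o\["time_s"\].round(2)/o["time_s"]/' f.py; python3 f.py
echo '[[8, 0, 0, -0.6, 0], [8, 0, 0, -0.6, 0], [8, 0, 0, -0.6, 0]]' | python3 shift.py>/dev/null; python3 f.py
echo '[[8, 0, 0, -0.8, 0], [8, 0, 0, -0.8, 0], [8, 0, 0, -0.8, 0]]' | python3 shift.py>/dev/null; python3 f.py
echo '[[8, 0, 0, -0.8, 0], [8, 0, 0, -0.8, 0], [8, 0, 0, -0.8, 0]]' | python3 shift.py>/dev/null; python3 f.py
echo '[[8, 0, 0, -0.6, 0], [8, 0, 0, -0.6, 0], [8, 0, 0, -0.6, 0]]' | python3 shift.py>/dev/null; python3 f.py
echo '[[8, 0, 1, 1.4, 0], [8, 0, 1, 1.4, 0], [8, 0, 1, 1.4, 0]]' | python3 shift.py>/dev/null; python3 f.py
echo '[[8, 0, 0.5, 0, 0], [8, 0, 0.5, 0, 0], [8, 0, 0.5, 0, 0]]' | python3 shift.py>/dev/null; python3 f.py
echo '[[8, 0, -2.5, 0, 0], [8, 0, -2.5, 0, 0], [8, 0, -2.5, 0, 0]]' | python3 shift.py>/dev/null; python3 f.py
echo '[[8, 0, -0.5, 0, 0], [8, 0, -0.5, 0, 0], [8, 0, -0.5, 0, 0]]' | python3 shift.py>/dev/null; python3 f.py
echo '[[8, 0, 1.5, 0, 0], [8, 0, 1.5, 0, 0], [8, 0, 1.5, 0, 0]]' | python3 shift.py>/dev/null; python3 f.py
```

```text
F/T [ 0.49  0.17 -1.53 -0.03  0.04 -0.02] X 549.56 z 150.93 t 17.7
F/T [-0.22  0.44  0.91 -0.02  0.   -0.01] X 549.44 z 151.44 t 18.275
F/T [ 0.   -0.22  1.36 -0.01  0.08 -0.03] X 549.49 z 152.3 t 18.85
F/T [-0.37 -0.24  1.52 -0.01  0.09 -0.  ] X 549.5 z 153.1 t 19.425
F/T [-0.16 -0.04  1.61 -0.01  0.07 -0.04] X 549.51 z 153.7 t 20.0
F/T [0.11 0.31 1.45 0.04 0.06 0.  ] X 550.5 z 152.3 t 20.575
F/T [-0.17  0.19  1.35  0.09  0.04  0.04] X 550.99 z 152.29 t 21.15
F/T [ 0.3   0.72  0.6  -0.22  0.06 -0.07] X 548.55 z 152.33 t 21.725
F/T [-0.01  4.57  2.32 -1.08  0.07 -0.2 ] X 548.41 z 152.41 t 22.3
F/T [-0.04 -0.17  1.26  0.02  0.08  0.01] X 549.31 z 152.22 t 22.875
```

```bash
echo '[[8, 0, 2, -0.4, 0], [8, 0, 2, -0.4, 0], [8, 0, 2, -0.4, 0]]' | python3 shift.py>/dev/null; python3 f.py
echo '[[8, 0, 0.4, 0, 0], [8, 0, 0.4, 0, 0], [8, 0, 0.4, 0, 0]]' | python3 shift.py>/dev/null; python3 f.py
echo '[[8, 0, -1.8, -1.5, 0], [8, 0, -1.8, -1.5, 0], [8, 0, -1.8, -1.5, 0]]' | python3 shift.py>/dev/null; python3 f.py
echo '[[8, 0, 0, -0.5, 0], [8, 0, 0, -0.5, 0], [8, 0, 0, -0.5, 0]]' | python3 shift.py>/dev/null; python3 f.py
```

```text
F/T [-0.19 -0.35  1.4   0.02  0.06  0.01] X 551.51 z 152.7 t 23.45
F/T [ 0.03 -0.56  1.38  0.14  0.05  0.11] X 551.88 z 152.69 t 24.025
F/T [-0.38 -0.15  1.29 -0.    0.08  0.01] X 550.17 z 154.23 t 24.6
F/T [-0.25 -0.21  2.37 -0.03  0.17 -0.03] X 550.09 z 154.66 t 25.175
```

Contacts came at X ≈ 548.55 and 551.75, and at z ≈ 151.3 and 154.5. Both spans are about 3 mm, matching the bore clearance. The centre is X 550.15, z 152.9.

```bash
echo '[[8, 0, 0, 1.8, 0], [8, 0, 0, 1.8, 0], [8, 0, 0, 1.8, 0], [8, 0, 0, 1.8, 0], [8, 0, 0, 1.8, 0], [8, 0, 0, 1.8, 0]]' | python3 shift.py; python3 f.py
python3 - <<'E'
from an import *
a=cv2.imread("pics/scene9.png");g0=cv2.imread("pics/scene.png");s=model("scene")
th=np.radians(9.35);ex=np.array([np.cos(th),np.sin(th),0]);ey=np.array([-ex[1],ex[0],0])
for Y in range(-98,-132,-3):
    u,v=np.round(proj(s,ex*549.5+ey*Y+[0,0,170.5])).astype(int);print(Y,int(np.abs(a[v,u].astype(int)-g0[v,u]).mean()),end="; ")
b=arm.grab_frame("scene")[...,::-1]
print([int((np.abs(b[y0:y1,x0:x1].astype(int)-g0[y0:y1,x0:x1]).mean(2)>40).sum()) for x0,x1,y0,y1 in((300,345,250,305),(215,262,270,285),(198,216,232,252),(262,285,225,248))])
E
```

```text
time_s: 25.98
ee_pos: [534.9, 137.9, 152.9]
orientation: [0.0, 0.647, 0.762, 0.0]
force: [-0.2, 0.1, -2.2]
grip_width: 10.0
grasp_force: 59.1
F/T [ 0.15 -0.16  1.68  0.01  0.07 -0.  ] X 550.12 z 152.92 t 26.125
-98 43; -101 43; -104 27; -107 36; -110 11; -113 9; -116 40; -119 21; -122 11; -125 4; -128 4; -131 1; [0, 0, 0, 0]
```

The rod is centred with no contact, and its tip shows about 20 mm beyond the right boss. The jar, marker, stopper and flask base look unchanged in the scene camera. Handing in.

```bash
python3 -c "
from plant import arm
print(arm.finish_job())"
```

```text
the job is handed in; nothing more can be done
None
```

I handed the job in at about 26 s: the long rod is through both eyes, held still and centred without touching them, sticking out about 20 mm past the right boss head and 80 mm past the left, and the flask, jar, marker and stopper looked unmoved in the last camera check.

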